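# Index the dish arm over the viewing plate

### The arm

A 7-joint arm with a two-finger parallel gripper is mounted at the origin on a cart in front of the work surface, level with it; the furniture and walls round the work are solid. World frame = base frame: x ahead of the robot, y to its left, z up, the work surface at z = 0. Lengths are in m, angles in rad, forces in N, time in s.
With the tool pointing down it reaches from about 0.4 to 0.875 m from the base axis. Payload 6.5 kg.
Tool frame: the origin (TCP) lies between the finger pads; the fingertips stand env.finger_overhang ahead of it and the grasp point (between the pads) lies 11 mm behind it (env.finger_overhang is the distance from the TCP to the fingertips, in m); y points along the fingers, x is the direction in which the jaws open and shut, and the axes are right-handed (so a half turn about y gives the same grasp; the last joint's range is limited). The gripper opens to 88 mm and grips with 3 to 60 N. Pads are 18 mm wide; open, the fingers measure 123 mm over their backs; the gripper's body (75 mm by 187 mm) begins 45 mm behind the grasp point.
Start: joints at [1.266, 0.536, -0.004, 1.538, 0.003, 1.067, -0.071], TCP at [0.154, -0.632, 0.21] pointing down, gripper open.
Joint ranges: [-2.7, 2.7], [-0.37, 2.16], [-1.27, 1.26], [0.24, 2.4], [-1.31, 4.45], [0.19, 1.91], [-2.76, 2.76]. Speed limits (rad/s): [2.39, 2.39, 3.14, 3.14, 3.14, 3.14, 3.14].

### API

Orientations are given as a unit quaternion [w, x, y, z].
In Python, from station import readout, imaging, job_done, env gives the robot as it stands.
- The arm moves only by the shell command python3 -m inch 'ROWS'. ROWS is JSON, a list of rows, each a list of 7 numbers: the turn, a rotation vector about the tool's x, y, z in degrees, then the shift along the tool's x, y, z in mm, then the gripper command: -1 is fully open, 1 is shut, values between are in proportion. A call has 1 to 20 rows; each row shifts and turns the pose as measured when the row begins, along the tool's axes as they then stand; what a row does not reach is not made up. A row lasts 1/12 s, in which the tool goes at most 41.7 mm and 7.16 degrees, less where a joint would pass 70% of its speed; a pose out of reach is approached as far as the arm can. A call is refused whole if a number of a shift passes 41.7 or a number of a turn 7.16, either way. A call with a gripper value outside its range is refused whole. The fingers move at their own pace and stop on an object; the grip force is fixed at half the most. Time passes only in rows, so rows that do not move let the fingers close. It gives the time, the measured TCP pose, the force and the opening at its end, in the units of the state.
- readout.observe(): the state, without advancing time (a new reading comes with each control period).
- imaging.capture(name): name is "side" or "top" or "wrist"; returns a dict with "frame" (400x640x3 uint8, blue, green, red), "z_map" (400x640 float32, m along the optical axis (not along the pixel's ray), 0 where there is no reading), "fx", "fy", "cx", "cy" (pixels), "R" (3x3) and "t" (3): a world point X has camera coordinates R X + t. Camera axes: x right, y down, z forward; pixel columns grow to the right and rows downward; lengths in m; the calibration is good to about 2 mm. The wrist camera is an equidistant fisheye: a pixel r from the principal point sees the ray r / f radians off the axis. A picture is of the moment at which its call begins.
- job_done(): hands the job in, once; it reports no verdict.
The state is a dict: "clock": time; "joint_positions": joint angles; "qd": joint speeds; "effort": joint torques, N m; "tool_pos": TCP position; "orientation": TCP orientation; "force": force on the tool from outside, world axes, zero at the start; "torque": the same for the moment, N m; "grip_width": finger opening in m.
Only numpy, scipy, OpenCV 4.12 (cv2) and the standard library are available. Lean on these libraries where they do the work, as an engineer would, in place of code of your own. Each camera call takes 0.05 s, during which the arm holds its last target.

### The job

The petri dish sits on the swivel arm of the small index stand, locked half-way between the round viewing plate and the square drip tray. Pull the stand's spring ring straight up, turn it with the arm to the next notch so that the dish comes over the round viewing plate, and let the ring go so that it drops fully home and locks there. Keep the dish in its cup.

Things in the scene. Friction and masses are not known exactly. Their poses are not given: they have to be found in the camera images.
- ring_bar (a point): Centre of the level top bar of the upright D-shaped steel pull ring, on the index stand's vertical turning axis: bar 44 mm long, 10 thick, 12 high, centre 91 mm above the worktop when down. x runs along the bar and the swivel arm towards the dish, y across the thickness (grip there), z up. The sleeve under the ring (28 mm across) ends 29 mm below this point. The arm turns with the ring.
- pull_ring (a joint): Lift of the ring, m: 0 = down, pin in a notch, arm locked; 0.020 = top stop. Spring and weight press down with 5 to 11 N. From 0.016 up the pin is clear and the arm turns freely, to stops 52 degrees either side of the middle notch. Notches are 45 degrees apart with flared mouths: released within 12 degrees of one, the ring drops in by itself (then 2 degrees of play).
- dish_center (a point): Centre of the loose closed petri dish (61 mm across, 15 mm high, about 30 g) lying in the round cup at the end of the swivel arm, 120 mm from the turning axis, 38 mm above the worktop. The cup's lip is 7 mm high, with a few mm of play round the dish.
- viewing_plate: Round viewing plate, 84 mm across, 17 mm high, white top in a dark rim, fixed to the worktop 120 mm from the turning axis, 45 degrees to the left or right of where the arm starts; origin at the centre of its underside. On the other side lies a square 78 mm drip tray. The cup swings 9 mm above both.
Things that resemble listed ones, but are neither listed nor needed, are in the scene too. Leave any brown or green look-alike of the part that bears dish_center alone.

How it is judged:
By the outcome, as a careful person would: the job done as asked, in the order asked, and still so for the second after the job is handed in, with the robot touching nothing.
It also fails if it takes over 35 s, if anything falls off the work surface, if the arm or the gripper's body presses on something with over 40 N, if the wrist force passes 120 N, or if a joint passes its speed limit or range.

## Working session

There is one attempt and no reset: what is moved stays moved. The work goes in short steps, Python scripts to look and compute and a shell command to move; the robot and the scene stay as the last step left them, time stands still between calls to the robot, and variables do not carry over. Pictures are saved under pics/ and viewed, and the job is handed in when it is done.

```bash
ls; mkdir -p pics; python3 - <<'E'
from station import readout, imaging, env
import cv2,pickle
s=readout.observe()
print({k:s[k] for k in('clock','tool_pos','orientation','force','grip_width')},env.finger_overhang)
for n in('side','top','wrist'):
    c=imaging.capture(n); pickle.dump(c,open(f'pics/{n}0.pkl','wb')); cv2.imwrite(f'pics/{n}0.png',c['frame']); print(n,c['fx'],c['cx'],c['cy'],c['R'],c['t'])
E
```

```text
pics
{'clock': 0.0, 'tool_pos': array([ 0.15353072, -0.63093589,  0.20875072]), 'orientation': array([ 0.55632938, -0.55568771,  0.43738009, -0.43635701]), 'force': array([ 0.21537919, -1.02831077, -0.27185293]), 'grip_width': 0.08806512078692721} 0.008
side 428.2025012930199 317.7669104471328 200.9117836116535 [[ 0.95767104 -0.28785396  0.00250697]
 [-0.18309829 -0.61582977 -0.7663085 ]
 [ 0.2221288   0.73341243 -0.6424679 ]] [-0.51887176  0.25548423  0.70018192]
top 452.51142929261965 323.4344490210597 192.69998902925798 [[-0.02658733 -0.99959217  0.01042184]
 [-0.99580127  0.02557007 -0.08789774]
 [ 0.0875954  -0.01271505 -0.99607498]] [0.12819568 0.6041332  0.88065444]
wrist 309.70691628693146 319.60512902765686 202.31683812393283 [[ 0.23586832 -0.97178363 -0.00164528]
 [-0.92886384 -0.22594792  0.2935294 ]
 [-0.28561882 -0.06770604 -0.95594863]] [-0.64949738 -0.03977133  0.39046499]
```

View pics/side0.png

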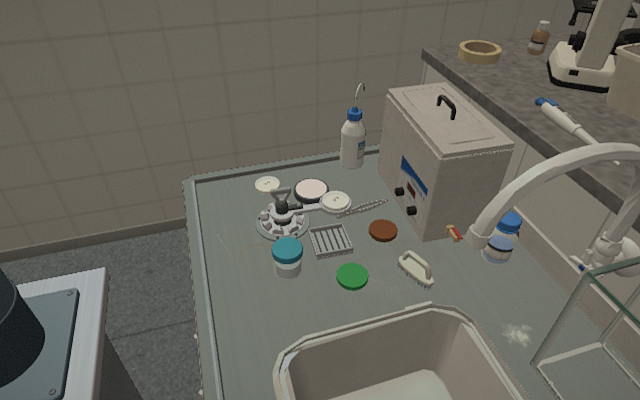

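View pics/top0.png

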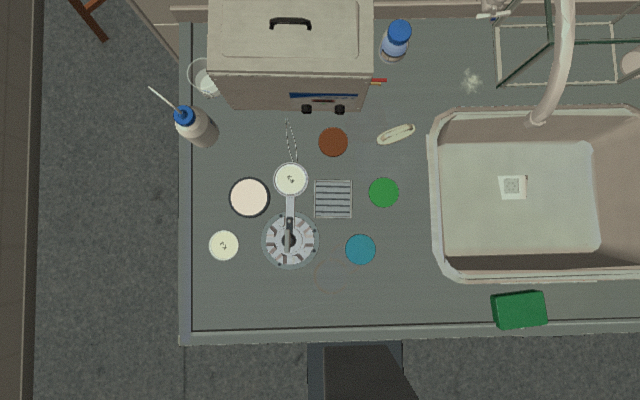

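View pics/wrist0.png

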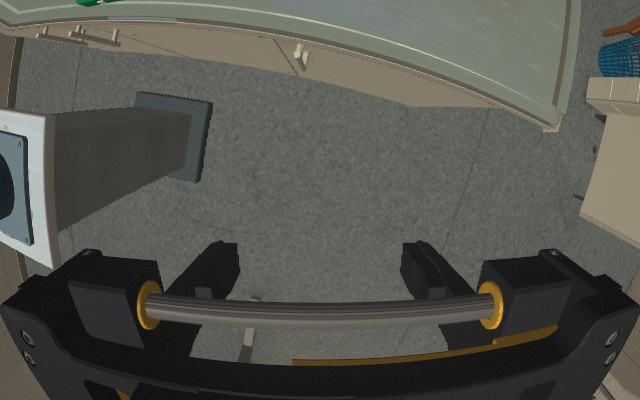

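The top view shows the stand hub at about (290,238), the dish at (290,178), the white plate in its dark rim at (249,197) on the left (+y), and the drip tray at (333,199). Next I'll zoom in on the ring and compute positions.

```bash
cat > h.py <<'E'
import numpy as np,cv2,pickle
def ray(c,u,v,z):
    d=np.array([(u-c['cx'])/c['fx'],(v-c['cy'])/c['fy'],1]); R=c['R'];t=c['t']
    o=-R.T@t; w=R.T@d; return o+w*(z-o[2])/w[2]
def proj(c,X):
    p=c['R']@np.array(X)+c['t']; return c['fx']*p[0]/p[2]+c['cx'],c['fy']*p[1]/p[2]+c['cy']
def pts(c):
    z=c['z_map'];v,u=np.mgrid[:400,:640]
    P=np.stack([(u-c['cx'])/c['fx']*z,(v-c['cy'])/c['fy']*z,z],-1)
    return (P-c['t'])@c['R']
E
python3 - <<'E'
from h import *
c=pickle.load(open('pics/top0.pkl','rb')); s=pickle.load(open('pics/side0.pkl','rb'))
a=cv2.resize(c['frame'][150:280,210:370],None,fx=5,fy=5,interpolation=cv2.INTER_CUBIC)[:600]
b=cv2.resize(s['frame'][165:265,240:400],None,fx=5,fy=5,interpolation=cv2.INTER_CUBIC)
cv2.imwrite('pics/tz.png',a[:,:800]);cv2.imwrite('pics/sz.png',b)
for n,u,v,z in(('dish',290,178,.045),('plate',249,197,.017),('bar',289,237,.097)): print(n,ray(c,u,v,z))
for n,c in(('top',c),('side',s)):
    P=pts(c); m=(P[...,2]>.085)&(P[...,2]<.105)&(c['z_map']>0)&(P[...,0]>.3)&(P[...,0]<.8)
    m[:, :180]=0
    k,l,st,ce=cv2.connectedComponentsWithStats(m.astype(np.uint8))
    for i in range(1,k):
        if st[i,4]>15:
            q=P[l==i]; print(n,st[i],q.mean(0),q.min(0),q.max(0))
E
```

```text
dish [0.63627827 0.17752797 0.045     ]
plate [0.60320996 0.26265946 0.017     ]
bar [0.52135307 0.17838272 0.097     ]
top [223  96 142   6 439] [0.7804778  0.16386205 0.09530276] [0.77410088 0.03099583 0.08503225] [0.78831362 0.29708624 0.10497063]
top [180 107  30  33 185] [0.72599151 0.33978284 0.09754553] [0.70921301 0.32484477 0.08508275] [0.76692348 0.37580848 0.1049854 ]
top [284 229   7  24 129] [0.51470641 0.1824894  0.09580705] [0.49416581 0.17691043 0.08555401] [0.53615807 0.18820134 0.10145383]
side [180  17 110  16 585] [0.57530315 1.25441388 0.09487614] [0.36548867 1.24187161 0.08505498] [0.7977351  1.26816169 0.10497567]
side [341 128  25  15 184] [0.73033232 0.33428035 0.09581507] [0.70747126 0.32145216 0.08529057] [0.76728027 0.36606285 0.10498519]
side [380 139  61  78 525] [0.78033839 0.12866309 0.09495564] [0.77348422 0.02776912 0.08509163] [0.79971471 0.29851648 0.10497742]
side [270 186  21  10 137] [0.51409223 0.18017191 0.09420927] [0.49305546 0.17582464 0.08515863] [0.53583517 0.18749211 0.09972829]
```

View pics/tz.png

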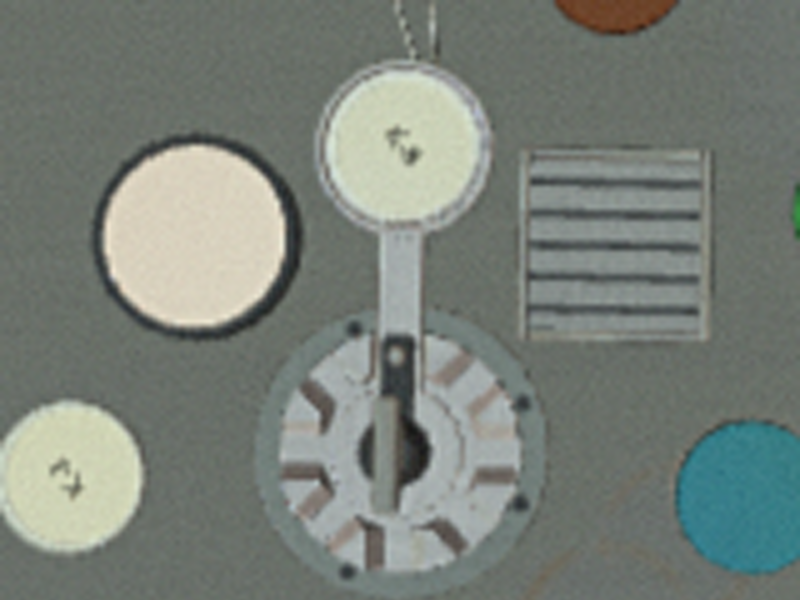

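View pics/sz.png

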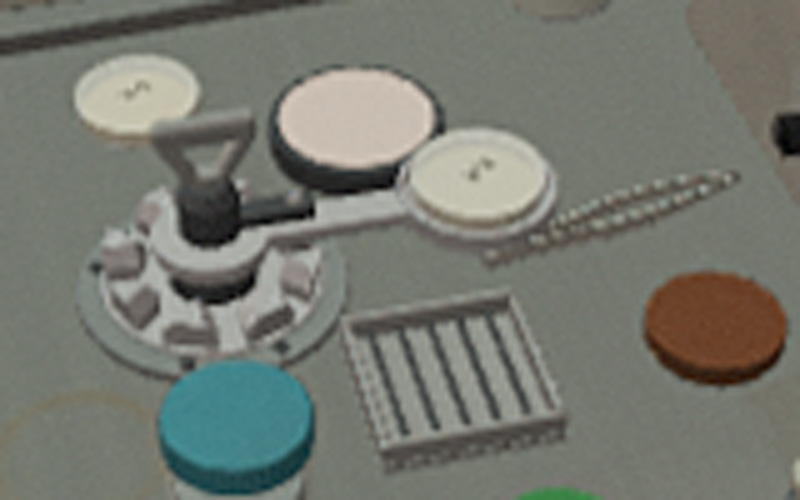

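The D-ring top bar is at about u=287, v=241 in the top view. That puts the bar centre near (0.515, 0.181), with bar depth points 42 x 11 mm at z≈0.096. The dish is ~0.12 m away along +x and the plate ~0.12 m away on the +y side, so the turn is counter-clockwise seen from above. Now to refine the geometry and tool axes.

```bash
python3 - <<'E'
from h import *
from station import readout
from scipy.spatial.transform import Rotation as Ro
c=pickle.load(open('pics/top0.pkl','rb')); s=pickle.load(open('pics/side0.pkl','rb'))
for n,cc in(('top',c),('side',s)):
    P=pts(cc); m=(P[...,2]>.087)&(P[...,2]<.102)&(abs(P[...,0]-.515)<.04)&(abs(P[...,1]-.18)<.03)
    q=P[m][:,:2].astype(np.float32); r=cv2.minAreaRect(q*1000); print(n,r)
def circ(cc,lo,hi,roi,z):
    f=cv2.cvtColor(cc['frame'],cv2.COLOR_BGR2HSV); m=cv2.inRange(f,lo,hi); M=np.zeros_like(m); x0,x1,y0,y1=roi; M[y0:y1,x0:x1]=m[y0:y1,x0:x1]
    k=max(cv2.findContours(M,0,2)[0],key=cv2.contourArea); (u,v),r=cv2.minEnclosingCircle(k); return u,v,r,ray(cc,u,v,z)
print('dish',circ(c,(15,0,190),(60,90,255),(270,312,160,198),.0455))
print('plate',circ(c,(0,0,190),(30,90,255),(228,272,176,220),.017))
B=np.array([.515,.1815]);
for z,u,v in((.0455,290.6,179.4),(.017,249.2,197.2)):
    X=ray(c,u,v,z)[:2]-B; print(np.hypot(*X),np.degrees(np.arctan2(X[1],X[0])))
for h in (.085,.097): print('proj bar side',proj(s,(.515,.1815,h)),'top',proj(c,(.515,.1815,h)))
st=readout.observe(); w,x,y,z=st['orientation']; print(Ro.from_quat([x,y,z,w]).as_matrix().round(3), st['joint_positions'])
P=pts(c); m=(P[...,2]>.12)&(c['z_map']>0)
for y in np.arange(-.5,.45,.05):
  for x in np.arange(.3,.8,.05):
    k=m&(abs(P[...,0]-x)<.025)&(abs(P[...,1]-y)<.025)
    if k.sum()>3: print(round(x,2),round(y,2),P[k][:,2].max().round(2),end='; ')
E
```

```text
top ((515.1148681640625, 182.79750061035156), (9.705384254455566, 42.14745330810547), 86.5808334350586)
side ((514.449951171875, 181.63079833984375), (11.483085632324219, 42.77226638793945), 89.2506103515625)
dish (290.1170349121094, 178.7553253173828, 15.135967254638672, array([0.634718  , 0.17729804, 0.0455    ]))
plate (248.4430389404297, 196.7784881591797, 17.95905113220215, array([0.6036873 , 0.26377582, 0.017     ]))
0.11853071487227301 -2.4774856283079427
0.1192910244780441 42.61067155251668
proj bar side (np.float64(280.51071846975157), np.float64(193.37424464820919)) top (np.float64(287.80885383787034), np.float64(240.42519613470213))
proj bar side (np.float64(280.20085026450215), np.float64(188.86119410528292)) top (np.float64(287.36228912603394), np.float64(240.53786360721975))
[[ 0.237 -0.     0.972]
 [-0.972  0.001  0.237]
 [-0.001 -1.    -0.   ]] [ 1.26580516  0.53699173 -0.00443413  1.53862973  0.0026268   1.06727953
 -0.07120708]
0.7 -0.2 0.36; 0.75 -0.2 0.38; 0.75 0.05 0.21; 0.7 0.35 0.15; 0.75 0.35 0.21; 0.75 0.4 0.21;
```

The tool's y axis points down. I'll yaw by +16.2° about tool y so tool x comes to azimuth -92.5° across the bar, and arc round at radius ~0.5 m, well clear of the faucet at (0.7, -0.2).

```bash
python3 -m inch '[[0,2,0,-16,0,24,-1],[0,2,0,-22,0,32,-1],[0,2,0,-22,0,32,-1],[0,2,0,-22,0,32,-1],[0,2,0,-22,0,32,-1],[0,2,0,-22,0,32,-1],[0,2,0,-22,0,32,-1],[0,2,0,-22,0,32,-1]]'; cat > w.py <<'E'
from h import *
from station import readout
from scipy.spatial.transform import Rotation as Ro
import sys
s=readout.observe(); w,x,y,z=s['orientation']; M=Ro.from_quat([x,y,z,w]).as_matrix()
T=np.array([float(a) for a in sys.argv[1:4]]); az=float(sys.argv[4])
print('clock',s['clock'],'tcp',s['tool_pos'].round(4),'F',s['force'].round(1),'w',s['grip_width'],'q',s['joint_positions'].round(2))
print('az',np.degrees(np.arctan2(M[1,0],M[0,0])),'tilt y.z',M[:,1].round(4))
print('tool shift mm',(M.T@(T-s['tool_pos'])*1000).round(1))
G=Ro.from_euler('z',az,degrees=True).as_matrix()@np.array([[1,0,0],[0,0,1],[0,-1,0]]).astype(float)
print('tool rotvec deg',np.degrees(Ro.from_matrix(M.T@G).as_rotvec()).round(2))
E
python3 w.py .48 -.1 .2 -92.5
```

```text
clock: 0.82
tool_pos: [0.3774, -0.4355, 0.2051]
orientation: [0.479, -0.483, 0.52, -0.516]
force: [0.8, -1.0, -0.5]
grip_width: 0.0881
clock 0.8167 tcp [ 0.3774 -0.4355  0.2051] F [ 0.8 -1.  -0.5] w 0.08811115892054637 q [ 0.79  0.42 -0.02  1.74  0.02  0.99 -0.88]
az -94.22716253753958 tilt y.z [-8.8e-03  3.0e-04 -1.0e+00]
tool shift mm [-342.2    4.3   77.6]
tool rotvec deg [ 0.51 -1.73  0.01]
```

```bash
python3 -m inch '[[0,0,0,-36,0,9,-1],[0,0,0,-36,0,9,-1],[0,0,0,-36,0,9,-1],[0,0,0,-36,0,9,-1],[0,0,0,-36,0,9,-1],[0,0,0,-36,0,8,-1],[0,0,0,-36,0,8,-1],[0,0,0,-36,0,8,-1],[0,0,0,-36,0,6,-1],[0,0,0,-36,0,4,-1],[0,0,0,-36,0,3,-1],[0,0,0,-36,0,2,-1],[0,0,0,-30,0,1,-1],[0,0,0,-30,0,1,-1]]'; python3 w.py .515 .182 .15 -92.5
```

```text
clock: 1.98
tool_pos: [0.5068, 0.0748, 0.2029]
orientation: [0.48, -0.484, 0.519, -0.516]
force: [0.3, 0.3, -0.4]
grip_width: 0.0881
clock 1.9833 tcp [0.5068 0.0748 0.2029] F [ 0.3  0.3 -0.4] w 0.08813093642853426 q [-0.02  0.33 -0.26  1.89  0.1   0.94 -1.97]
az -94.07009488273052 tilt y.z [-5.9e-03 -4.0e-04 -1.0e+00]
tool shift mm [-107.5   52.8    0.8]
tool rotvec deg [ 0.34 -1.57  0.04]
```

```bash
python3 -m inch '[[0.3,-1.6,0,-30,4,0,-1],[0,0,0,-30,6,0,-1],[0,0,0,-25,10,0,-1],[0,0,0,-18,14,0,-1],[0,0,0,-6,14,0,-1],[0,0,0,0,0,0,-1],[0,0,0,0,0,0,-1]]'; python3 w.py .515 .182 .15 -92.5
python3 - <<'E'
from station import imaging
import cv2,pickle
for n in('side','top','wrist'):
    c=imaging.capture(n); pickle.dump(c,open(f'pics/{n}1.pkl','wb')); cv2.imwrite(f'pics/{n}1.png',c['frame'])
E
```

```text
clock: 2.57
tool_pos: [0.5105, 0.1994, 0.1534]
orientation: [0.494, -0.492, 0.508, -0.506]
force: [0.9, -0.7, 0.4]
grip_width: 0.0881
clock 2.5667 tcp [0.5105 0.1994 0.1534] F [ 0.9 -0.7  0.4] w 0.08808958948799694 q [-0.22  0.45 -0.3   1.85  0.16  0.86 -2.2 ]
az -91.67689130183861 tilt y.z [ 2.0e-04  4.2e-03 -1.0e+00]
tool shift mm [17.3  3.3  5. ]
tool rotvec deg [-0.01  0.82 -0.24]
```

View pics/wrist1.png

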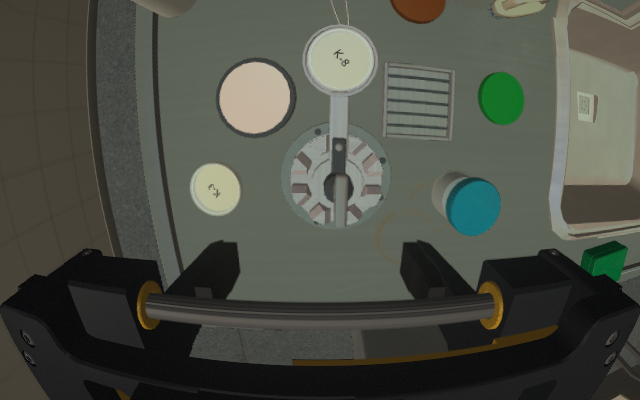

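View pics/side1.png

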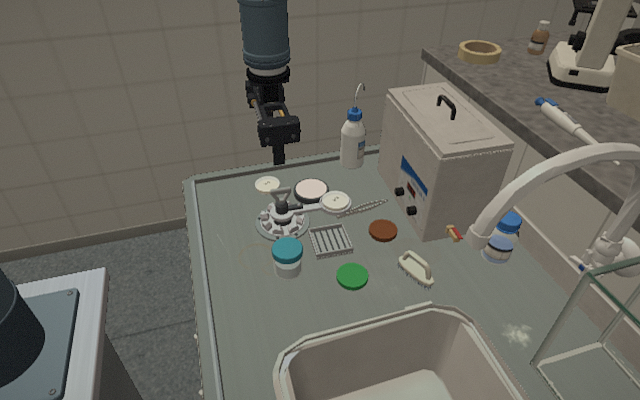

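Wrist view: the bar runs from about (340,172) to (341,228), right of the jaws' mid column (~320), so I've overshot +y by ~17 mm as the state says. I'll refine the bar estimate with the wrist camera.

```bash
python3 - <<'E'
from h import *
c=pickle.load(open('pics/wrist1.pkl','rb'));s=pickle.load(open('pics/side1.pkl','rb'))
cv2.imwrite('pics/wz.png',cv2.resize(c['frame'][130:240,280:400],None,fx=5,fy=5,interpolation=cv2.INTER_CUBIC))
def fray(u,v,z):
    a=np.array([(u-c['cx'])/c['fx'],(v-c['cy'])/c['fy']]); r=np.hypot(*a); d=np.r_[a/r*np.sin(r),np.cos(r)]
    o=-c['R'].T@c['t']; w=c['R'].T@d; return o+w*(z-o[2])/w[2]
for u,v in((341,172),(342,228),(336,200),(347,200)): print(fray(u,v,.097))
print(proj(s,(.5105,.1994,.153)), fray(340.5,59,.0455), fray(256,97,.017))
E
```

```text
[0.53977893 0.18100738 0.097     ]
[0.49386938 0.18073865 0.097     ]
[0.5175776  0.18523371 0.097     ]
[0.51731815 0.17660348 0.097     ]
(np.float64(274.5277363941505), np.float64(162.12903018116572)) [0.63401384 0.17585524 0.0455    ] [0.60399067 0.25951218 0.017     ]
```

View pics/wz.png

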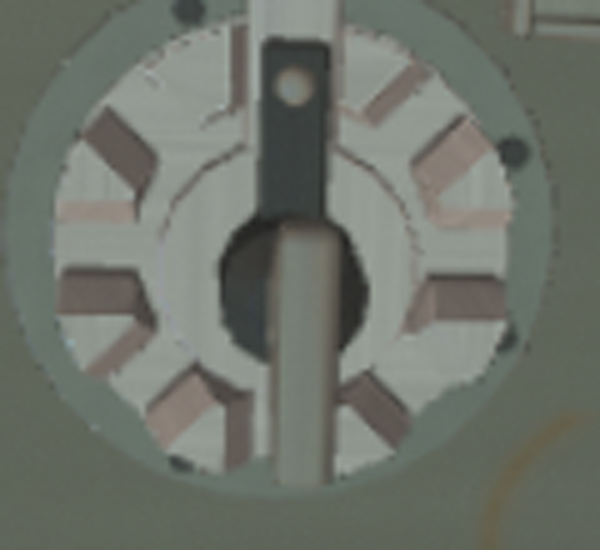

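The wrist view gives bar centre ≈ (0.516, 0.1815), which agrees with the top and side views. I'll centre over it, then descend until TCP z = 0.080 (grasp point at 0.091).

```bash
python3 -m inch '[[0,0.5,0,10,0,3,-1],[0,0,0,7,0,2,-1],[0,0,0,0,0,0,-1],[0,0,0,0,0,0,-1]]'; python3 w.py .5155 .1815 .08 -92.2
```

```text
clock: 3.05
tool_pos: [0.5183, 0.1753, 0.1565]
orientation: [-0.49, 0.486, -0.511, 0.512]
force: [0.9, -0.5, 0.1]
grip_width: 0.0883
clock 3.05 tcp [0.5183 0.1753 0.1565] F [ 0.9 -0.5  0.1] w 0.08825247399360216 q [-0.18  0.44 -0.29  1.85  0.16  0.86 -2.17]
az -92.71724743998291 tilt y.z [ 0.0057  0.0033 -1.    ]
tool shift mm [-5.8 76.5 -3.6]
tool rotvec deg [-0.32 -0.52 -0.2 ]
```

```bash
python3 -m inch '[[0,0,0,-3,10,-1,-1],[0,0,0,-2,15,-1,-1],[0,0,0,0,15,-1,-1],[0,0,0,0,12,0,-1],[0,0,0,0,6,0,-1],[0,0,0,0,0,0,-1],[0,0,0,0,0,0,-1]]'; python3 w.py .5155 .1815 .08 -92.2
```

```text
clock: 3.63
tool_pos: [0.5163, 0.181, 0.0947]
orientation: [-0.491, 0.484, -0.512, 0.513]
force: [1.0, -0.4, 0.0]
grip_width: 0.0879
clock 3.6333 tcp [0.5163 0.181  0.0947] F [ 1.  -0.4  0. ] w 0.08793462698482271 q [-0.21  0.53 -0.27  1.9   0.2   0.73 -2.21]
az -92.84016936400941 tilt y.z [ 0.0076  0.0046 -1.    ]
tool shift mm [-0.3 14.7 -1. ]
tool rotvec deg [-0.42 -0.64 -0.28]
```

```bash
python3 -m inch '[[-0.4,-0.6,-0.3,0,6,-0.5,-1],[0,0,0,0,6,0,-1],[0,0,0,0,2,0,-1],[0,0,0,0,0,0,-1],[0,0,0,0,0,0,-1]]'; python3 w.py .5155 .1815 .08 -92.2
python3 - <<'E'
from station import imaging
import cv2,pickle
for n in('side','top','wrist'):
    c=imaging.capture(n); pickle.dump(c,open(f'pics/{n}2.pkl','wb')); cv2.imwrite(f'pics/{n}2.png',c['frame'])
    if n=='side': cv2.imwrite('pics/sz2.png',cv2.resize(c['frame'][120:250,220:380],None,fx=4,fy=4,interpolation=cv2.INTER_CUBIC))
E
```

```text
clock: 4.05
tool_pos: [0.517, 0.1819, 0.0807]
orientation: [-0.491, 0.49, -0.509, 0.51]
force: [0.5, 0.4, 0.3]
grip_width: 0.0882
clock 4.05 tcp [0.517  0.1819 0.0807] F [0.5 0.4 0.3] w 0.08817665596625793 q [-0.22  0.56 -0.26  1.89  0.21  0.72 -2.21]
az -92.16431923499145 tilt y.z [ 2.1e-03  4.0e-04 -1.0e+00]
tool shift mm [ 0.5  0.7 -1.5]
tool rotvec deg [-0.12  0.04 -0.02]
```

View pics/wrist2.png

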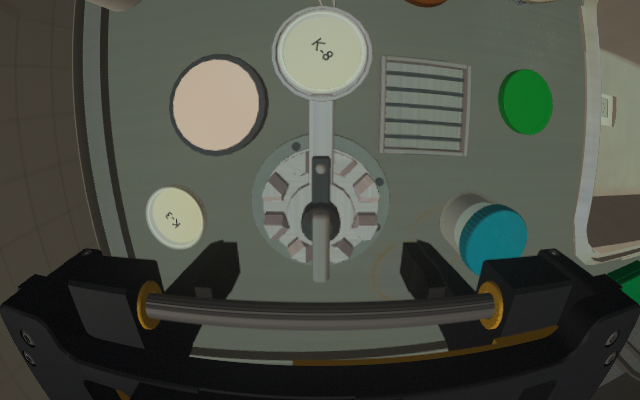

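View pics/sz2.png

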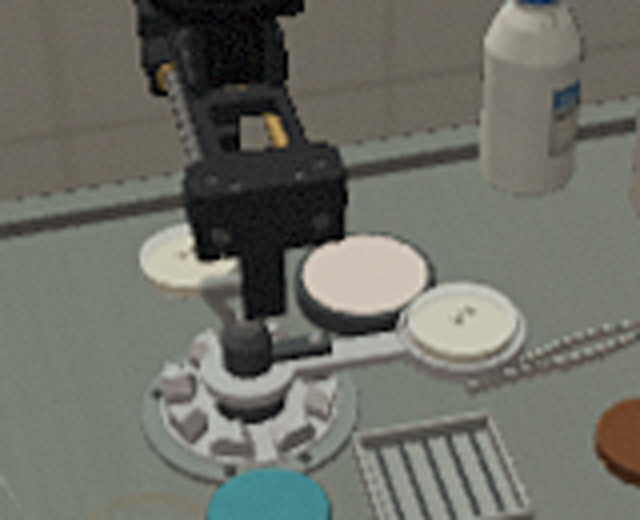

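The wrist view has the bar on the jaw centreline (u≈320), and in the side view the near finger sits in front of the bar at ring height, with its tip above the sleeve. Closing.

```bash
python3 -m inch '[[0,0,0,0,0,-1,1],[0,0,0,0,0,0,1],[0,0,0,0,0,0,1],[0,0,0,0,0,0,1],[0,0,0,0,0,0,1],[0,0,0,0,0,0,1],[0,0,0,0,0,0,1],[0,0,0,0,0,0,1]]'; python3 w.py .5155 .1815 .08 -92.2
```

```text
clock: 4.87
tool_pos: [0.5165, 0.182, 0.0818]
orientation: [-0.492, 0.489, -0.509, 0.51]
force: [-0.1, 0.6, -0.1]
grip_width: 0.0371
clock 4.8667 tcp [0.5165 0.182  0.0818] F [-0.1  0.6 -0.1] w 0.03710595056822371 q [-0.22  0.55 -0.26  1.9   0.21  0.71 -2.21]
az -92.18884983925975 tilt y.z [ 3.9e-03  8.0e-04 -1.0e+00]
tool shift mm [ 0.5  1.8 -1. ]
tool rotvec deg [-0.22  0.01 -0.06]
```

```bash
python3 -m inch '[[-0.2,0,0,0,1.5,0,1],[0,0,0,0,0,0,1],[0,0,0,0,0,0,1],[0,0,0,0,0,0,1],[0,0,0,0,0,0,1],[0,0,0,0,0,0,1],[0,0,0,0,0,0,1]]'; python3 w.py .5155 .1815 .08 -92.2
```

```text
clock: 5.45
tool_pos: [0.5165, 0.182, 0.08]
orientation: [0.491, -0.49, 0.51, -0.509]
force: [0.5, -1.0, -0.6]
grip_width: 0.0004
clock 5.45 tcp [0.5165 0.182  0.08  ] F [ 0.5 -1.  -0.6] w 0.00036295636905662326 q [-0.22  0.56 -0.26  1.89  0.21  0.72 -2.21]
az -92.18695010600872 tilt y.z [-2.e-04  9.e-04 -1.e+00]
tool shift mm [ 0.5 -0.  -1. ]
tool rotvec deg [ 0.02  0.01 -0.05]
```

The jaws closed to 0 mm, so they aren't on the bar. I'll take new pictures before doing anything else.

```bash
python3 - <<'E'
from station import imaging
import cv2,pickle
for n in('side','top','wrist'):
    c=imaging.capture(n); pickle.dump(c,open(f'pics/{n}3.pkl','wb')); cv2.imwrite(f'pics/{n}3.png',c['frame'])
    if n=='side': cv2.imwrite('pics/sz3.png',cv2.resize(c['frame'][120:250,220:380],None,fx=4,fy=4,interpolation=cv2.INTER_CUBIC))
E
```

```text
(no output)
```

View pics/wrist3.png

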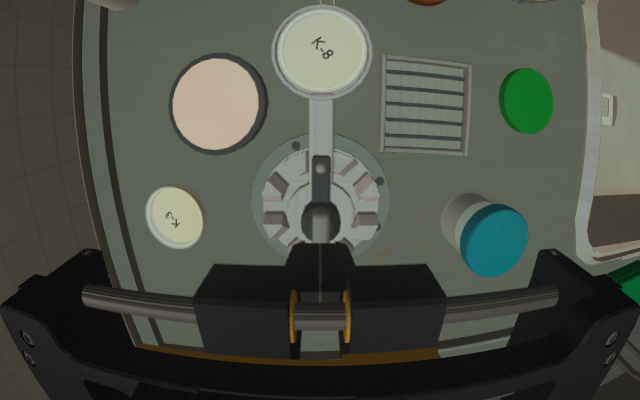

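View pics/sz3.png

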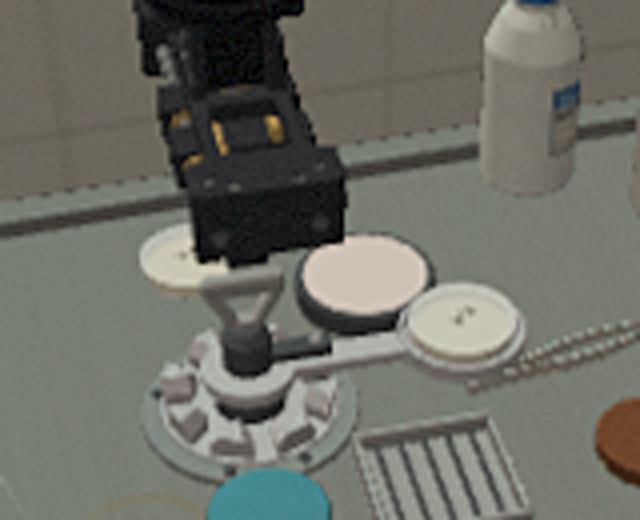

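View pics/top3.png

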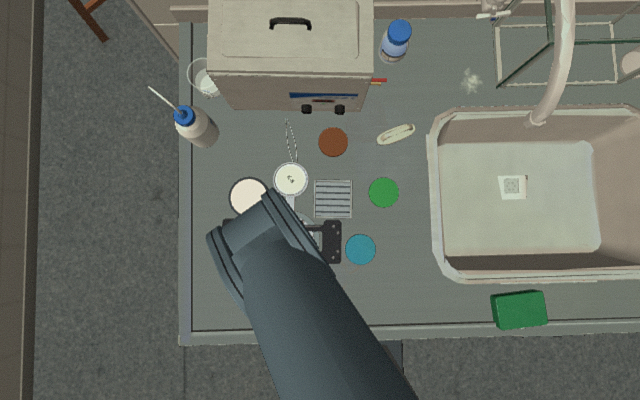

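Side view: the whole bar is visible at about (245,283) in the crop, with the fingertips ending just above it, even though the TCP reads z=0.080. Wrist view: the finger seam is at u=320, with the bar centred under it. So the fingers look too high. I'll check with depth.

```bash
python3 - <<'E'
from h import *
from station import readout
s=pickle.load(open('pics/side3.pkl','rb')); s2=pickle.load(open('pics/side2.pkl','rb')); w=pickle.load(open('pics/wrist3.pkl','rb'))
for n,X in(('tcp',(.5165,.182,.08)),('tip',(.5165,.182,.072)),('grasp',(.5165,.182,.091))):
    u,v=proj(s,X); p=w['R']@np.array(X)+w['t']; th=np.arctan2(np.hypot(p[0],p[1]),p[2]); k=th/np.hypot(p[0],p[1])*w['fx']
    print(n,'side',u,v,'crop',(u-220)*4,(v-120)*4,'wrist',p[0]*k+w['cx'],p[1]*k+w['cy'])
P=pts(s)
for v in range(170,206,2):
    print(v,[(tuple((P[v,u]*1000).round().astype(int)),int(s['frame'][v,u].mean())) for u in (274,280,286)])
E
```

```text
tcp side 281.2842717457785 194.95809959707094 crop 245.13708698311393 299.83239838828376 wrist 319.0000331317571 237.3494494857248
tip side 281.48260515669483 197.90187481861713 crop 245.93042062677932 311.6074992744685 wrist 319.0387773521059 232.3548707722705
grasp side 281.00782264114673 190.85488763457906 crop 244.03129056458693 283.41955053831623 wrist 318.94174546192914 244.8775083105963
170 [((np.int64(490), np.int64(91), np.int64(213)), 19), ((np.int64(500), np.int64(90), np.int64(212)), 19), ((np.int64(510), np.int64(89), np.int64(210)), 21)]
172 [((np.int64(490), np.int64(91), np.int64(208)), 22), ((np.int64(500), np.int64(92), np.int64(206)), 25), ((np.int64(511), np.int64(93), np.int64(203)), 27)]
174 [((np.int64(490), np.int64(93), np.int64(203)), 8), ((np.int64(500), np.int64(91), np.int64(202)), 18), ((np.int64(510), np.int64(90), np.int64(201)), 28)]
176 [((np.int64(489), np.int64(92), np.int64(199)), 27), ((np.int64(501), np.int64(97), np.int64(193)), 24), ((np.int64(512), np.int64(98), np.int64(190)), 30)]
178 [((np.int64(490), np.int64(98), np.int64(191)), 44), ((n
[... 1506 characters left out ...]
 ((np.int64(525), np.int64(176), np.int64(79)), 90)]
198 [((np.int64(500), np.int64(180), np.int64(77)), 90), ((np.int64(514), np.int64(185), np.int64(70)), 144), ((np.int64(525), np.int64(178), np.int64(73)), 69)]
200 [((np.int64(514), np.int64(266), np.int64(-1)), 127), ((np.int64(512), np.int64(177), np.int64(71)), 125), ((np.int64(541), np.int64(257), np.int64(1)), 109)]
202 [((np.int64(512), np.int64(257), np.int64(1)), 120), ((np.int64(512), np.int64(176), np.int64(67)), 78), ((np.int64(525), np.int64(180), np.int64(60)), 36)]
204 [((np.int64(506), np.int64(222), np.int64(25)), 137), ((np.int64(511), np.int64(174), np.int64(63)), 65), ((np.int64(524), np.int64(175), np.int64(59)), 47)]
```

```bash
python3 - <<'E'
from h import *
for n,e in(('1',[(304,59),(377,59),(218,97),(296,97)]),('2',[(275,52),(370,52),(171,104),(268,104)]),('3',[(275,50),(370,50),(170,104),(267,104)])):
    c=pickle.load(open(f'pics/wrist{n}.pkl','rb'))
    def fray(u,v,z):
        a=np.array([(u-c['cx'])/c['fx'],(v-c['cy'])/c['fy']]); r=np.hypot(*a); d=np.r_[a/r*np.sin(r),np.cos(r)]
        o=-c['R'].T@c['t']; w=c['R'].T@d; return o+w*(z-o[2])/w[2]
    A=[fray(u,v,z) for (u,v),z in zip(e,(.0455,.0455,.017,.017))]
    print(n,'cam',(-c['R'].T@c['t']).round(4),'dish/cup',np.linalg.norm(A[0]-A[1]),'plate',np.linalg.norm(A[2]-A[3]),((A[0]+A[1])/2).round(4),((A[2]+A[3])/2).round(4))
    z=c['z_map']; print(' depth dish', z[55,320], z[104,220], 'finger', z[[245,260,280,300],320], z[[245,255,265],225])
    # depth -> height
    for (u,v) in ((320,55),(220,104),(320,250),(320,270),(228,250),(222,265),(412,250)):
        a=np.array([(u-c['cx'])/c['fx'],(v-c['cy'])/c['fy']]); r=np.hypot(*a); d=np.r_[a/r*np.sin(r),np.cos(r)]
        p=d/d[2]*z[v,u]; print('   ',(u,v),((p-c['t'])@c['R']).round(4))
s=pickle.load(open('pics/side2.pkl','rb')); P=pts(s)
m=(P[...,2]>.06)&(P[...,2]<.2)&(P[...,1]<.2)&(abs(P[...,0]-.515)<.06)&(s['frame'].mean(-1)<50)&(P[...,1]>.08)
for v in range(160,202,3):
    q=P[v][m[v]]; 
    if len(q): print(v,np.where(m[v])[0][[0,-1]],q.mean(0).round(3))
E
```

```text
1 cam [0.587  0.1948 0.3289] dish/cup 0.06590781771961852 plate 0.08090346821232815 [0.6346 0.1756 0.0455] [0.6046 0.2595 0.017 ]
 depth dish 0.25499 0.2956057 finger [0.360237   0.36606804 0.37456223 0.38346002] [0.15411863 0.14430392 0.13908586]
    (320, 55) [0.638  0.1941 0.0467]
    (220, 104) [0.6001 0.298  0.0172]
    (320, 250) [ 0.4272  0.2009 -0.0012]
    (320, 270) [ 4.005e-01  2.017e-01 -4.000e-04]
    (228, 250) [0.5221 0.2433 0.1937]
    (222, 265) [0.5208 0.2427 0.207 ]
    (412, 250) [0.5181 0.1507 0.1911]
2 cam [0.5929 0.1785 0.2561] dish/cup 0.06372099116587926 plate 0.0826060130787997 [0.634  0.1751 0.0455] [0.6047 0.2591 0.017 ]
 depth dish 0.19113207 0.22662754 finger [0.17414543 0.17584242 0.18127118 0.29787433] [0.15531406 0.14385252 0.13903254]
    (320, 55) [0.6314 0.1769 0.0446]
    (220, 104) [0.6038 0.2566 0.0169]
    (320, 250) [0.5166 0.1814 0.0979]
    (320, 270) [0.5028 0.1819 0.0965]
    (228, 250) [0.5278 0.2274 0.1191]
    (222, 265) [0.5281 0.2257 0.1356]
    (412, 250) [0.5241 0.1345 0.1189]
3 cam [0.5927 0.1784 0.255 ] dish/cup 0.06336988372866818 plate 0.0824200274305196 [0.6346 0.1751 0.0455] [0.604  0.2596 0.017 ]
 depth dish 0.18968262 0.22533984 finger [0.15722649 0.14282605 0.1439767  0.11811863] [0.27953213 0.28271648 0.08573645]
    (320, 55) [0.6304 0.177  0.045 ]
    (220, 104) [0.603  0.2562 0.0171]
    (320, 250) [0.5261 0.181  0.1176]
    (320, 270) [0.5203 0.1812 0.1274]
    (228, 250) [ 0.4705  0.2701 -0.0008]
    (222, 265) [0.5518 0.2081 0.1794]
    (412, 250) [0.465  0.0972 0.0016]
169 [266 266] [0.48  0.118 0.198]
172 [296 305] [0.538 0.094 0.197]
175 [274 305] [0.52  0.097 0.192]
178 [269 305] [0.514 0.098 0.186]
181 [269 295] [0.504 0.098 0.181]
184 [270 290] [0.505 0.115 0.162]
187 [281 290] [0.515 0.123 0.146]
190 [281 290] [0.514 0.124 0.138]
193 [280 290] [0.513 0.125 0.13 ]
196 [281 290] [0.514 0.126 0.122]
199 [281 285] [0.511 0.137 0.106]
```

Wrist and side depth agree that the fingertips are physically ~40 mm higher than the state's TCP and overhang imply. The wrist camera's scale is right: it gives the plate as 82 mm and the dish top at 45 mm. I'll measure the tip height directly and work from that.

```bash
python3 - <<'E'
from h import *
c=pickle.load(open('pics/wrist3.pkl','rb')); z=c['z_map']
def P(u,v):
    a=np.array([(u-c['cx'])/c['fx'],(v-c['cy'])/c['fy']]); r=np.hypot(*a); d=np.r_[a/r*np.sin(r),np.cos(r)]
    return ((d/d[2]*z[v,u]-c['t'])@c['R']).round(4)
for v in range(232,262,2): print(v,P(312,v),P(330,v),c['frame'][v,312].mean())
s=pickle.load(open('pics/side3.pkl','rb')); Q=pts(s)
for v in range(180,189): print(v,[tuple(Q[v,u].round(3).tolist()) for u in (278,281,284,287)], s['frame'][v,281])
from station import env
print([a for a in dir(env) if a[0]!='_'], env.finger_overhang)
E
```

```text
232 [0.5123 0.187  0.061 ] [0.5126 0.1748 0.0627] 83.33333333333333
234 [0.5114 0.187  0.0621] [0.5108 0.1748 0.0619] 83.0
236 [0.5096 0.1871 0.0616] [0.5087 0.1749 0.0605] 83.33333333333333
238 [0.5077 0.1872 0.0606] [0.5927 0.1784 0.255 ] 84.0
240 [0.5043 0.1875 0.0563] [0.4942 0.1745 0.0348] 92.66666666666667
242 [0.4937 0.1885 0.0363] [0.4928 0.1745 0.0355] 102.0
244 [0.5258 0.1852 0.1096] [0.5252 0.1759 0.1091] 25.666666666666668
246 [0.5257 0.1851 0.1119] [0.5259 0.176  0.1131] 24.666666666666668
248 [0.5257 0.185  0.1142] [0.5252 0.176  0.1138] 23.666666666666668
250 [0.5256 0.185  0.1163] [0.5256 0.1761 0.117 ] 21.333333333333332
252 [0.5265 0.1849 0.1205] [0.5259 0.1762 0.1198] 24.666666666666668
254 [0.5255 0.1849 0.1206] [0.5253 0.1762 0.1208] 22.0
256 [0.5256 0.1848 0.123 ] [0.5253 0.1763 0.1231] 21.0
258 [0.5258 0.1848 0.1254] [0.5258 0.1764 0.1261] 19.333333333333332
260 [0.5262 0.1847 0.1283] [0.5252 0.1764 0.127 ] 21.666666666666668
180 [(0.497, 0.098, 0.184), (0.502, 0.098, 0.183), (0.508, 0.099, 0.182), (0.513, 0.099, 0.18)] [26 22 23]
181 [(0.497, 0.098, 0.183), (0
[... 168 characters left out ...]
7)] [27 27 25]
183 [(0.496, 0.099, 0.177), (0.502, 0.097, 0.177), (0.507, 0.097, 0.176), (0.558, 0.317, 0.003)] [31 25 23]
184 [(0.496, 0.099, 0.175), (0.515, 0.169, 0.119), (0.521, 0.169, 0.117), (0.558, 0.316, 0.001)] [21 23 24]
185 [(0.509, 0.168, 0.118), (0.515, 0.172, 0.114), (0.521, 0.171, 0.113), (0.557, 0.314, -0.001)] [9 8 7]
186 [(0.509, 0.173, 0.112), (0.542, 0.315, -0.002), (0.548, 0.309, 0.002), (0.531, 0.186, 0.098)] [55 57 54]
187 [(0.531, 0.297, 0.011), (0.518, 0.185, 0.099), (0.523, 0.182, 0.1), (0.53, 0.183, 0.098)] [122 129 126]
188 [(0.511, 0.185, 0.098), (0.517, 0.182, 0.098), (0.523, 0.182, 0.097), (0.529, 0.18, 0.097)] [145 154 151]
['IKError', 'finger_overhang'] 0.008
```

The closed fingertips are at z≈0.109 in both views, while the state implies 0.072, so the reported TCP sits ~37 mm too low along the tool axis. Lateral agreement is within ~1 mm. I'll work with the visual offset: the TCP reading should be ≈0.043 for the grasp. The state's grip point can't be right there, but the pictures settle it. Open, then descend in checked steps.

```bash
python3 -m inch '[[0,0,0,0,0,0,-1],[0,0,0,0,0,0,-1],[0,0,0,0,0,0,-1],[0,0,0,0,0,0,-1],[0,0,0,0,0,0,-1],[0,0,0,0,0,0,-1],[0,0,0,0,0,0,-1],[0,0,0,0,0,0,-1],[0,0,0,0,0,0,-1],[0,0,0,0,0,0,-1],[0,0,0,0,0,0,-1],[0,0,0,0,0,0,-1]]' | tail -2;  python3 -m inch '[[0,0,0,0.3,6,-0.6,-1],[0,0,0,0,7,0,-1],[0,0,0,0,6,0,-1],[0,0,0,0,3,0,-1],[0,0,0,0,0,0,-1]]'; python3 w.py .516 .1815 .043 -92.2
```

```text
force: [0.1, -0.1, 0.0]
grip_width: 0.0783
clock: 7.02
tool_pos: [0.5156, 0.1816, 0.0554]
orientation: [0.49, -0.49, 0.51, -0.509]
force: [-0.6, -0.6, 0.4]
grip_width: 0.0881
clock 7.0167 tcp [0.5156 0.1816 0.0554] F [-0.6 -0.6  0.4] w 0.08810559236611797 q [-0.23  0.6  -0.25  1.9   0.22  0.67 -2.22]
az -92.18766317739525 tilt y.z [-5.e-04  8.e-04 -1.e+00]
tool shift mm [ 0.1 12.4  0.4]
tool rotvec deg [ 0.03  0.01 -0.05]
```

```bash
python3 -m inch '[[0,0,0,0,5,0.4,-1],[0,0,0,0,5,0,-1],[0,0,0,0,2,0,-1],[0,0,0,0,0,0,-1]]'; python3 w.py .516 .1815 .043 -92.2; python3 - <<'E'
from station import imaging
import cv2,pickle,numpy as np
o=[]
for n in('side','wrist'):
    c=imaging.capture(n); pickle.dump(c,open(f'pics/{n}4.pkl','wb'))
    f=c['frame']; f=f[130:250,220:380] if n=='side' else f[150:350,200:440]
    o.append(cv2.resize(f,(400,int(400*f.shape[0]/f.shape[1])),interpolation=cv2.INTER_CUBIC))
h=max(i.shape[0] for i in o); o=[np.pad(i,((0,h-i.shape[0]),(0,0),(0,0))) for i in o]
cv2.imwrite('pics/p4.png',np.hstack(o))
E
```

```text
clock: 7.35
tool_pos: [0.5157, 0.1815, 0.0415]
orientation: [0.49, -0.491, 0.51, -0.509]
force: [-0.0, 0.7, 0.0]
grip_width: 0.0882
clock 7.35 tcp [0.5157 0.1815 0.0415] F [-0.   0.7  0. ] w 0.08816197981310686 q [-0.23  0.62 -0.24  1.91  0.23  0.64 -2.23]
az -92.17978947580751 tilt y.z [-1.5e-03  5.0e-04 -1.0e+00]
tool shift mm [ 0.  -1.5  0.3]
tool rotvec deg [ 0.08  0.02 -0.03]
```

View pics/p4.png

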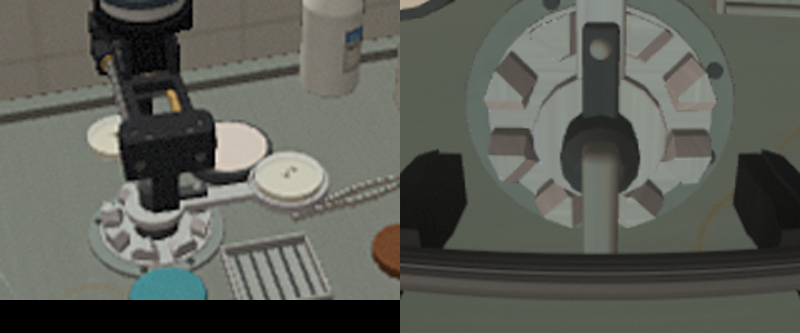

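The fingers now straddle the bar: the wrist crop shows the bar midway between the tips, level with them, and the side crop shows the near finger reaching down to ring height. Closing.

```bash
python3 -m inch '[[0,0,0,0,-1,0,1],[0,0,0,0,0,0,1],[0,0,0,0,0,0,1],[0,0,0,0,0,0,1],[0,0,0,0,0,0,1],[0,0,0,0,0,0,1],[0,0,0,0,0,0,1],[0,0,0,0,0,0,1],[0,0,0,0,0,0,1],[0,0,0,0,0,0,1],[0,0,0,0,0,0,1],[0,0,0,0,0,0,1],[0,0,0,0,0,0,1],[0,0,0,0,0,0,1],[0,0,0,0,0,0,1]]'; python3 w.py .516 .1815 .043 -92.2
```

```text
clock: 8.7
tool_pos: [0.5168, 0.1815, 0.0443]
orientation: [0.491, -0.49, 0.51, -0.51]
force: [0.8, -0.4, -0.7]
grip_width: 0.0095
clock 8.7 tcp [0.5168 0.1815 0.0443] F [ 0.8 -0.4 -0.7] w 0.009494537632078212 q [-0.23  0.62 -0.24  1.91  0.23  0.65 -2.23]
az -92.20716832648357 tilt y.z [ 0.001  0.001 -1.   ]
tool shift mm [ 0.1  1.3 -0.8]
tool rotvec deg [-0.05 -0.01 -0.06]
```

Gripped: opening 9.5 mm on the 10 mm bar. Lifting towards 18 mm.

```bash
python3 -m inch '[[0,0,0,0,-3,0,1],[0,0,0,0,-4,0,1],[0,0,0,0,-4,0,1],[0,0,0,0,-3,0,1],[0,0,0,0,0,0,1],[0,0,0,0,0,0,1]]'; python3 w.py .5165 .1815 .0625 -92.2
```

```text
clock: 9.2
tool_pos: [0.5166, 0.1815, 0.0577]
orientation: [0.491, -0.49, 0.51, -0.509]
force: [3.4, 1.7, -8.9]
grip_width: 0.0095
clock 9.2 tcp [0.5166 0.1815 0.0577] F [ 3.4  1.7 -8.9] w 0.009498791325853686 q [-0.23  0.59 -0.25  1.9   0.22  0.67 -2.22]
az -92.19933041845286 tilt y.z [ 6.0e-04  1.7e-03 -1.0e+00]
tool shift mm [ 0.  -4.8 -0.1]
tool rotvec deg [-0.03  0.   -0.1 ]
```

```bash
python3 -m inch '[[0,0,0,0,-3,0,1],[0,0,0,0,-2,0,1],[0,0,0,0,0,0,1],[0,0,0,0,0,0,1]]'; python3 w.py .5165 .1815 .0630 -92.2;python3 - <<'E'
from station import imaging
import cv2,pickle,numpy as np
c=imaging.capture('side'); pickle.dump(c,open('pics/side5.pkl','wb'))
cv2.imwrite('pics/p5.png',cv2.resize(c['frame'][130:250,220:380],None,fx=5,fy=5,interpolation=cv2.INTER_CUBIC))
E
```

```text
clock: 9.53
tool_pos: [0.5167, 0.1815, 0.0625]
orientation: [0.491, -0.49, 0.51, -0.509]
force: [3.8, 1.2, -10.5]
grip_width: 0.0095
clock 9.5333 tcp [0.5167 0.1815 0.0625] F [  3.8   1.2 -10.5] w 0.00950908650335318 q [-0.22  0.59 -0.25  1.9   0.22  0.68 -2.22]
az -92.19743827616125 tilt y.z [ 6.e-04  2.e-03 -1.e+00]
tool shift mm [ 0.  -0.5 -0.2]
tool rotvec deg [-0.03  0.   -0.12]
```

View pics/p5.png

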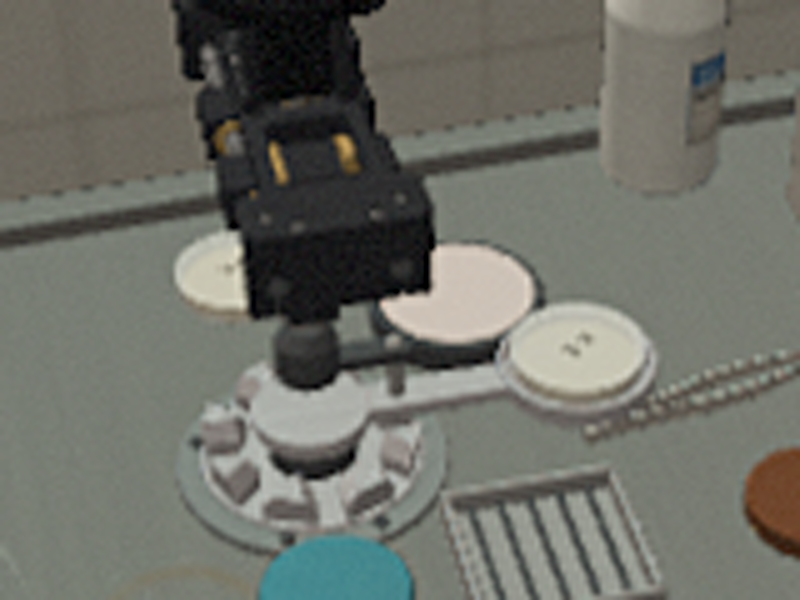

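The ring is up: the pin and plunger arm are visible at about (395,370) above the arm, and the force is -10.5 N with lift ≈18.2 mm. Starting the CCW turn (negative about tool y), gently.

```bash
python3 -m inch '[[0,-1,0,0,-0.4,0,1],[0,-2,0,0,0,0,1],[0,-3,0,0,0,0,1],[0,-3,0,0,0,0,1],[0,-2,0,0,0,0,1]]'; python3 w.py .5165 .1815 .0628 -47.2
```

```text
clock: 10.0
tool_pos: [0.5167, 0.1819, 0.0626]
orientation: [0.54, -0.539, 0.457, -0.457]
force: [4.3, 1.4, -10.6]
grip_width: 0.0096
clock 10.0 tcp [0.5167 0.1819 0.0626] F [  4.3   1.4 -10.6] w 0.009572906564676837 q [-0.19  0.59 -0.31  1.9   0.26  0.69 -2.05]
az -80.5198942493187 tilt y.z [ 8.0e-04  2.1e-03 -1.0e+00]
tool shift mm [ 0.3 -0.2 -0.2]
tool rotvec deg [ -0.09 -33.32  -0.09]
```

```bash
python3 -m inch '[[0,-2,0,0.2,-0.2,-0.2,1],[0,-3,0,0,0,0,1],[0,-3,0,0,0,0,1],[0,-3,0,0,0,0,1],[0,-3,0,0,0,0,1],[0,-2,0,0,0,0,1],[0,-1,0,0,0,0,1]]'; python3 w.py .5165 .1815 .0628 -47.2
```

```text
clock: 10.58
tool_pos: [0.5165, 0.1824, 0.0623]
orientation: [0.607, -0.604, 0.366, -0.365]
force: [3.1, 1.6, -9.7]
grip_width: 0.0093
clock 10.5833 tcp [0.5165 0.1824 0.0623] F [ 3.1  1.6 -9.7] w 0.009265806388191931 q [-0.12  0.6  -0.39  1.89  0.33  0.7  -1.79]
az -62.21158487674761 tilt y.z [ 8.0e-04  3.2e-03 -1.0e+00]
tool shift mm [ 0.8 -0.5 -0.4]
tool rotvec deg [ -0.14 -15.01  -0.12]
```

```bash
python3 -m inch '[[0,-2,0,0.5,-0.5,-0.3,1],[0,-3,0,0,0,0,1],[0,-3,0,0,0,0,1],[0,-2,0,0,0,0,1],[0,-2,0,0,0,0,1],[0,-1,0,0,0,0,1],[0,0,0,0,0,0,1],[0,0,0,0,0,0,1]]'; python3 w.py .5165 .1815 .0628 -47.2; python3 - <<'E'
from station import imaging
import cv2,pickle,numpy as np
for n in('side','top'):
    c=imaging.capture(n); pickle.dump(c,open(f'pics/{n}6.pkl','wb'))
    f=c['frame'][130:250,220:380] if n=='side' else c['frame'][150:270,200:360]
    cv2.imwrite(f'pics/{n}6.png',cv2.resize(f,None,fx=5,fy=5,interpolation=cv2.INTER_CUBIC))
E
```

```text
clock: 11.25
tool_pos: [0.5163, 0.1828, 0.0625]
orientation: [0.646, -0.643, 0.291, -0.29]
force: [2.7, 1.4, -11.0]
grip_width: 0.0095
clock 11.25 tcp [0.5163 0.1828 0.0625] F [  2.7   1.4 -11. ] w 0.009491479471766538 q [-0.08  0.62 -0.45  1.89  0.38  0.72 -1.59]
az -48.43833530025613 tilt y.z [ 7.0e-04  4.4e-03 -1.0e+00]
tool shift mm [ 1.1 -0.3 -0.7]
tool rotvec deg [-0.2  -1.24 -0.16]
```

View pics/side6.png

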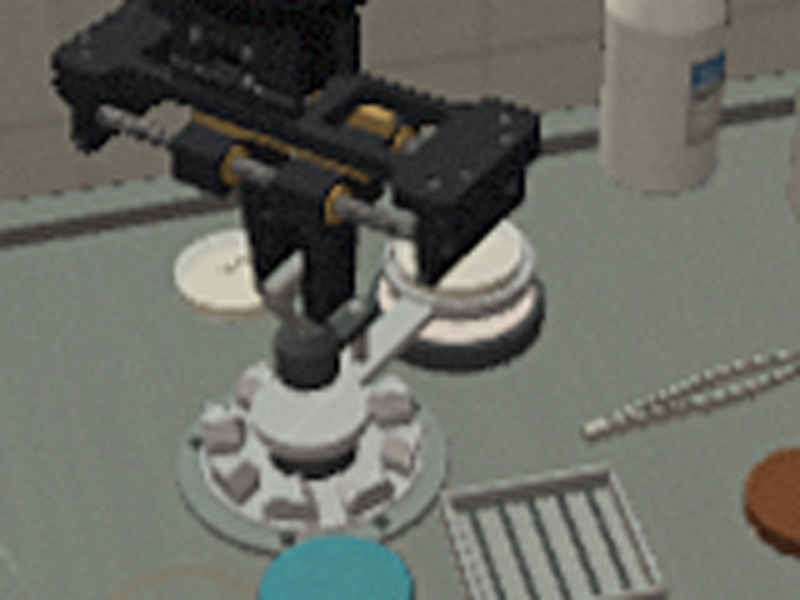

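View pics/top6.png

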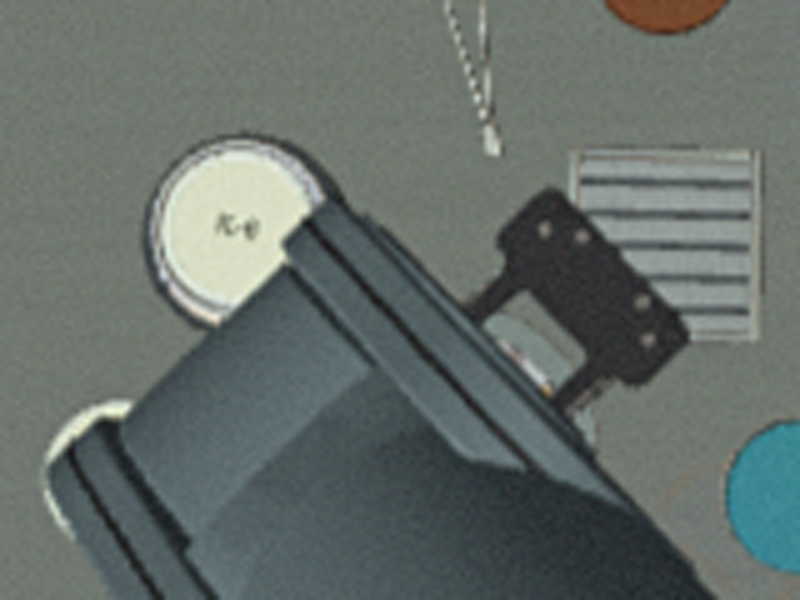

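The cup is over the viewing plate with the dish in it: the top crop shows the cup at (240,230) inside the plate's dark rim. 43.8° of 45° is turned. I'll finish the last degree, ease the ring partway down and let go.

```bash
python3 -m inch '[[0,-1.2,0,0.6,-0.2,-0.4,1],[0,0,0,0,0,0,1],[0,0,0,0,2,0,1],[0,0,0,0,3,0,1],[0,0,0,0,3,0,1],[0,0,0,0,2,0,1],[0,0,0,0,0,0,1]]'; python3 w.py .5165 .1815 .0443 -47.2
```

```text
clock: 11.93
tool_pos: [0.5163, 0.1829, 0.0523]
orientation: [0.65, -0.646, 0.283, -0.282]
force: [2.1, 1.1, -6.8]
grip_width: 0.0098
clock 11.9333 tcp [0.5163 0.1829 0.0523] F [ 2.1  1.1 -6.8] w 0.009768214422015671 q [-0.08  0.63 -0.44  1.9   0.4   0.7  -1.58]
az -47.133019221180874 tilt y.z [ 0.001   0.0048 -1.    ]
tool shift mm [ 1.2  7.9 -0.8]
tool rotvec deg [-0.23  0.07 -0.16]
```

Lift is ~8 mm with the spring still pulling at -6.8 N, so the pin is in the notch and not riding on the rim. Releasing.

```bash
python3 -m inch '[[0,0,0,0,0,0,-1],[0,0,0,0,0,0,-1],[0,0,0,0,0,0,-1],[0,0,0,0,0,0,-1],[0,0,0,0,0,0,-1],[0,0,0,0,0,0,-1],[0,0,0,0,0,0,-1],[0,0,0,0,0,0,-1],[0,0,0,0,0,0,-1],[0,0,0,0,0,0,-1],[0,0,0,0,0,0,-1],[0,0,0,0,0,0,-1],[0,0,0,0,0,0,-1],[0,0,0,0,0,0,-1]]';python3 - <<'E'
from station import imaging
import cv2,pickle,numpy as np
o=[]
for n in('side','wrist'):
    c=imaging.capture(n); pickle.dump(c,open(f'pics/{n}7.pkl','wb'))
    f=c['frame']; f=f[130:250,220:380] if n=='side' else f[0:350,100:540]
    o.append(cv2.resize(f,(400,int(400*f.shape[0]/f.shape[1])),interpolation=cv2.INTER_CUBIC))
h=max(i.shape[0] for i in o); o=[np.pad(i,((0,h-i.shape[0]),(0,0),(0,0))) for i in o]
cv2.imwrite('pics/p7.png',np.hstack(o))
E
```

```text
clock: 13.1
tool_pos: [0.5169, 0.1817, 0.055]
orientation: [0.649, -0.647, 0.283, -0.284]
force: [-0.2, -0.1, -0.1]
grip_width: 0.0882
```

View pics/p7.png

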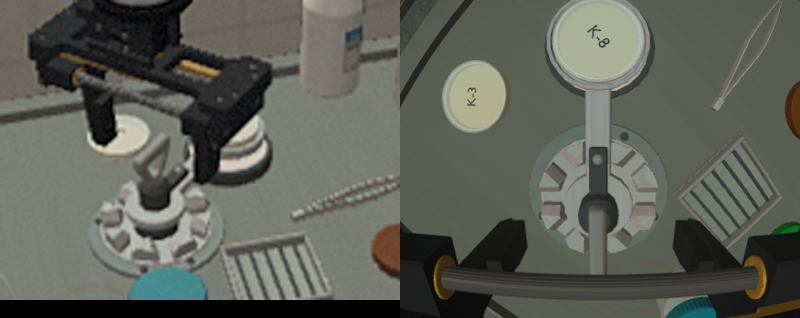

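Released: the jaws are fully open with no force, and the dish is in the cup over the plate. Next I'll retreat straight up and back, then check the ring's height.

```bash
python3 -m inch '[[0,0,0,0,-6,0,-1],[0,0,0,0,-12,0,-1],[0,0,0,0,-20,0,-1],[0,0,0,0,-30,0,-1],[0,0,0,0,-30,0,-1],[0,0,0,0,-30,0,-1],[0,0,0,20,-15,0,-1],[0,0,0,35,0,0,-1],[0,0,0,35,0,0,-1],[0,0,0,35,0,0,-1],[0,0,0,35,0,0,-1],[0,0,0,35,0,0,-1],[0,0,0,20,0,0,-1],[0,0,0,0,0,0,-1]]'; python3 w.py .5165 .1815 .0443 -47.2; python3 - <<'E'
from station import imaging
import cv2,pickle,numpy as np
for n in('side','top'):
    c=imaging.capture(n); pickle.dump(c,open(f'pics/{n}8.pkl','wb'))
    cv2.imwrite(f'pics/{n}8.png',c['frame'])
    f=c['frame'][150:250,220:380] if n=='side' else c['frame'][150:270,200:360]
    cv2.imwrite(f'pics/{n}8z.png',cv2.resize(f,None,fx=5,fy=5,interpolation=cv2.INTER_CUBIC))
E
```

```text
clock: 14.37
tool_pos: [0.6689, 0.0215, 0.2219]
orientation: [0.653, -0.646, 0.276, -0.283]
force: [-0.6, -0.1, -0.1]
grip_width: 0.0878
clock 14.3667 tcp [0.6689 0.0215 0.2219] F [-0.6 -0.1 -0.1] w 0.08781231006514148 q [ 0.21  0.6  -0.47  1.46  0.28  1.14 -1.12]
az -46.560727504197295 tilt y.z [ 0.0132  0.0046 -0.9999]
tool shift mm [-222.   176.3   -2.9]
tool rotvec deg [-0.73  0.64  0.33]
```

View pics/side8z.png

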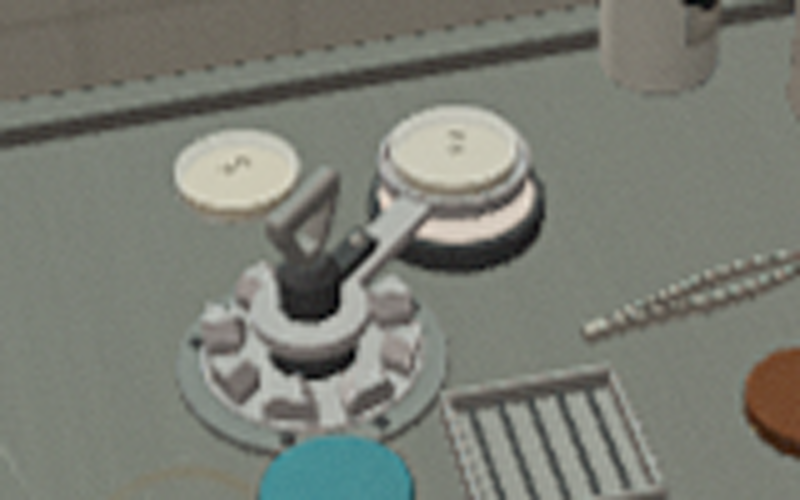

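View pics/top8.png

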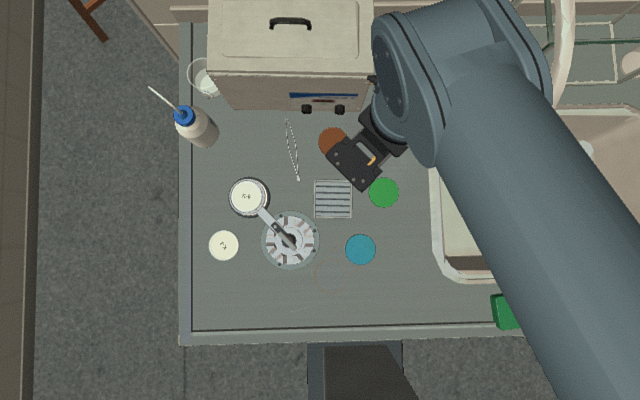

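The side crop shows the ring down, with the plunger arm sitting on the swivel arm, and the dish in the cup over the plate. Top view: cup at (249,196) on the plate, hub unobstructed, and the arm clear of the stand. Numeric check of ring height and angle:

```bash
python3 - <<'E'
from h import *
for n in('top','side'):
    for k in '08':
        c=pickle.load(open(f'pics/{n}{k}.pkl','rb')); P=pts(c)
        m=(P[...,2]>.08)&(P[...,2]<.14)&(np.hypot(P[...,0]-.5155,P[...,1]-.1815)<.035)
        q=P[m]; print(n,k,'ring n',len(q),'top z p95',np.percentile(q[:,2],[50,90,95]).round(4),'c',q.mean(0).round(4))
        q2=q[q[:,2]>.09][:,:2]; _,_,vt=np.linalg.svd(q2-q2.mean(0)); print('   bar dir',np.degrees(np.arctan2(vt[0,1],vt[0,0]))%180)
c=pickle.load(open('pics/top8.pkl','rb'))
f=cv2.cvtColor(c['frame'],cv2.COLOR_BGR2HSV); m=cv2.inRange(f,(15,0,190),(60,90,255)); M=np.zeros_like(m); M[176:218,228:272]=m[176:218,228:272]
k=max(cv2.findContours(M,0,2)[0],key=cv2.contourArea); (u,v),r=cv2.minEnclosingCircle(k); X=ray(c,u,v,.0455); d=X[:2]-[.5155,.1815]
print('dish',u,v,r,X,np.hypot(*d),np.degrees(np.arctan2(d[1],d[0])), 'start -2.6, plate ~42.6')
P=pts(c); mm=(np.hypot(P[...,0]-X[0],P[...,1]-X[1])<.025); print('dish top z',np.median(P[mm][:,2]))
E
```

```text
top 0 ring n 131 top z p95 [0.0962 0.0978 0.0984] c [0.5149 0.1824 0.0956]
   bar dir 177.02209340429036
top 8 ring n 135 top z p95 [0.0961 0.0981 0.0986] c [0.5154 0.1824 0.0957]
   bar dir 43.74654071885726
side 0 ring n 156 top z p95 [0.0944 0.0981 0.0985] c [0.5144 0.1801 0.0927]
   bar dir 178.5523985477356
side 8 ring n 131 top z p95 [0.0956 0.0988 0.0993] c [0.5138 0.1789 0.0937]
   bar dir 41.06982254529777
dish 245.852783203125 196.13888549804688 15.462661743164062 [0.60270244 0.26444358 0.0455    ] 0.12034909238273966 43.566150536122485 start -2.6, plate ~42.6
dish top z 0.045029573141870644
```

The ring top is at the same height as at the start (0.096 m, fully down), the dish is level in its cup at z=0.045, and the arm is at ~43° over the plate. Handing in.

```bash
python3 -m inch '[[0,0,0,0,0,0,-1],[0,0,0,0,0,0,-1]]'; python3 -c "
from station import job_done
print(job_done())"
```

```text
clock: 14.63
tool_pos: [0.6649, 0.029, 0.2228]
orientation: [0.655, -0.646, 0.275, -0.279]
force: [-0.7, 0.6, -0.4]
grip_width: 0.0879
the job is handed in; nothing more can be done
None
```

I gripped the ring's bar and lifted it about 18 mm. I then turned it about 45° counter-clockwise to the viewing-plate side, eased it part-way into the notch and let it go. The job was handed in at 14.6 s with the arm about 0.2 m clear of the stand.

**Last checks:**
- **Ring:** its top is at 0.096 m, the same as at the start, so it is fully down.
- **Dish:** it lies level in the cup, with its top at 0.045 m and 0.120 m from the axis. It sits over the plate, at 43.6° against 42.6° for the plate, which is within measuring error and the 2° of play.
- **Forces:** the wrist force stayed at about 12 N or less in every reading I took.

**What disagreed or failed:**
- **First grasp:** it closed on air. The pictures showed the fingertips about 37 mm higher than the reported TCP and the finger overhang implied, so I used the visual offset and the second grasp held.
- **Bar direction:** the top and side views gave 43.7° and 41.1°, which I put down to depth noise.
- **Locking:** I did not test the lock by pushing on the arm. I infer it from the ring being fully down.

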